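Colander aside, spice bottle out of the bin and into the crate

TASK

The colander stands in the way of the grey bin that slides under the low shelf: before you pull the bin, set it aside on the wood, right way up, clear of where the bin slides. Then draw the bin right out, take the square glass spice bottle that lies in it and stand it upright on the floor of the wooden spice crate next to the other bottle, and push the bin fully home again. The bottle is glass, so never let it drop, and do not disturb the other bottle, the pot lid or the salad servers.

Things in the scene. Friction and masses are not known exactly. Their poses are not given: they have to be found in the camera images.
- bin_shelf: Low fixed dark pine shelf: board 240 mm deep, 300 mm wide, underside 92 and top 112 mm above the work surface, on 18 mm side cheeks, closed at the back. Origin: centre of its footprint, at the work surface. x axis: from its open front to its back; y along its width; the board's front edge is at x = -120 mm. Tins on the back half of the board reach 205 mm.
- bin (a joint): Grey plastic bin sliding out along the shelf's -x. In m: 0 home, 0.120 out at its stop; 2 N of friction, stays where left. 260 x 250 mm outside (shelf x, y), walls 4 mm, inner floor 10 and rim 81 mm above the work surface. Home, its front face is at shelf x = -150 mm; a divider 162 mm behind the front wall closes the front compartment. Fully out, the board's edge is still just over the divider.
- bin_handle (a point): Middle of the bin's pull bar: 100 mm long (shelf y), 12 mm thick (shelf x), 14 mm tall, its middle 61 mm above the work surface and 40 mm in front of the bin's front face (34 mm clear gap between). Axes parallel to the shelf's; moves with the bin.
- colander: Round steel colander, 164 mm across, 78 mm tall, about 0.3 kg, no handles. Origin: centre of its underside; z up through its mouth. Rim: an upright band 8 mm thick, 14 mm tall; under it the wall is 4 mm, nearly upright down to a height of 40 mm, then curving in to a 96 mm foot; inner floor at 13 mm. It stands in front of the pull bar and blocks it.
- spice_bottle: Square glass spice bottle with a steel cap, about 0.17 kg, lying on a flat side in the bin's front compartment, base towards the pull bar. Body 46 x 46 mm, 86 mm long, then a short round neck and a round cap 36 mm across; 112 mm long in all. Origin: centre of its base; x axis along its length from base to cap (x up = standing upright); y and z square to its flat sides.
- spice_crate: Fixed open wooden spice crate on the work surface, 250 x 130 mm outside (x, y), 60 mm tall, walls 8 mm, inner floor 8 mm above the work surface. Origin: centre of its underside, z up. Its +x half holds the other bottle, its -x half is free.
- other_bottle: A second spice bottle of the same make (46 x 46 x 112 mm), standing in the +x half of the crate. Origin: centre of its base, z axis up to its cap. To be left alone.
- pot_lid: Aluminium pot lid 180 mm across lying flat, knob up, 42 mm tall to the top of its black knob. Origin: centre of its underside. To be left alone.
- server_spoon: Wooden salad spoon, 268 mm long, 10 mm thick, lying flat; x axis along it to the bowl end, origin about its middle. To be left alone.
- server_fork: Wooden salad fork, 268 mm long, 10 mm thick, lying flat; x axis along it to the tines, origin about its middle. To be left alone.
Not all that is in view belongs to the job. Leave any pink look-alike of the spice_bottle alone.

How it is judged:
On the way, in this order (a step that is already met when the one before it is completed fails the run):
1. the colander stands right way up on the work surface, clear of the bin's path, let go, with the bin still in (angle between colander's own z axis and vertical below 0.1 rad and height (world z) of colander below 0.01 m and contact force between the fingers and colander below 0.1 N and (x of colander in the frame of bin_shelf below -0.4 m or y of colander in the frame of bin_shelf below -0.21 m or y of colander in the frame of bin_shelf above 0.21 m) and value of joint bin below 0.03 m), for 0.2 s.
2. the bin is drawn out (value of joint bin above 0.08 m), for 0.1 s.
At the end, for the whole second after the job is handed in: Spice bottle upright (5 deg) and still on the crate floor; other bottle upright there; colander right way up on the work surface, its centre over 280 mm in front of the board edge or over 210 mm to either side of the shelf's middle line; bin home within 12 mm (angle between spice_bottle's own x axis and vertical below 0.09 rad and x of spice_bottle in the frame of spice_crate between -0.105 and 0.105 m and y of spice_bottle in the frame of spice_crate between -0.045 and 0.045 m and z of spice_bottle in the frame of spice_crate below 0.014 m and linear speed of spice_bottle below 0.02 m/s and angle between other_bottle's own z axis and vertical below 0.09 rad and angle between colander's own z axis and vertical below 0.1 rad and height (world z) of colander below 0.01 m and (x of colander in the frame of bin_shelf below -0.4 m or y of colander in the frame of bin_shelf below -0.21 m or y of colander in the frame of bin_shelf above 0.21 m) and value of joint bin below 0.012 m); the robot touches nothing.
It fails at once if the spice bottle is dropped or knocked about (moving faster than 0.6 m/s while not held) (linear speed of spice_bottle above 0.6 m/s and contact force between the fingers and spice_bottle below 0.05 N).
It fails at once if the other bottle is moved by more than 30 mm (distance of other_bottle from where it was at the start of the episode above 0.03 m).
It fails at once if the pot lid is moved by more than 30 mm (distance of pot_lid from where it was at the start of the episode above 0.03 m).
It fails at once if a salad server is moved by more than 30 mm (distance of any of server_spoon, server_fork from where it was at the start of the episode above 0.03 m).
It also fails if it takes over 67 s, if anything falls off the work surface, if the arm or the gripper's body presses on something with over 40 N, if the wrist force passes 120 N, or if a joint passes its speed limit or range.

ROBOT

A 6-joint arm with a two-finger parallel gripper is mounted at the origin on the work surface. World frame = base frame: x ahead of the robot, y to its left, z up, the work surface at z = 0. Lengths are in m, angles in rad, forces in N, time in s.
With the tool pointing down it reaches from about 0.375 to 0.975 m from the base axis. Payload 3.8 kg.
Tool frame: the origin (TCP) lies at the centre of the arm's flange, where the gripper is bolted on; the fingertips stand 173 mm ahead of it and the grasp point (between the pads) lies 155 mm ahead of it (bot.tip_reach is the distance from the TCP to the fingertips, in m); z points along the fingers, y is the line along which they close (so a half turn about z gives the same grasp; the last joint's range is limited). The gripper opens to 85 mm and grips with 20 to 120 N. Pads are 22 mm wide; open, the fingers measure 114 mm over their backs; the gripper's body (76 mm by 85 mm) begins 54 mm behind the grasp point. The pads swing forward as they close: fully open they stand 13 mm farther back than shut.
Start: joints at [-1.261, 0.264, 1.604, -0, 1.274, -0.037], TCP at [0.229, -0.635, 0.405] pointing down, gripper open.
Joint ranges: [-2.63, 2.63], [-0.94, 2.18], [0.31, 2.57], [-1.31, 4.45], [0, 2.66], [-2.55, 2.55]. Speed limits (rad/s): [2.57, 2.57, 3.14, 3.14, 3.14, 3.14].

INTERFACE

Orientations are given as a rotation vector (axis times angle).
In Python, from workcell import bot gives the robot as it stands.
- The arm moves only by the tool drive_tool, never from a script. Its arguments are lists of equal length, an entry for each row: "claw": the finger opening in mm, from 0 to 85.4; "slide": the shift along the world's x, y, z each as a share of 0.5 m, from -1 to 1, a list of three; "yaw": the turn about the world's z as a share of 180 degrees, from -1 to 1. A call has 1 to 8 rows; each row is the pose to reach, as a shift and turn from the pose commanded when the call began, turning the shorter way round; what a row does not reach only later rows make up. A row lasts 1/12 s, in which the tool goes at most 41.7 mm and 7.16 degrees, less where a joint would pass 70% of its speed; a pose out of reach is approached as far as the arm can. A call with a number of a shift or a turn outside -1 to 1 is refused whole. A call with a gripper value outside its range is refused whole. The fingers move at their own pace and stop on an object; "newtons" is the grip in N (left out, the last holds). Time passes only in rows, so rows that repeat a pose let the fingers close. It gives the time, the measured TCP pose, the force, the opening and the grip force at its end, in the units of the state.
- bot.read_state(): the state, without advancing time (a new reading comes with each control period).
- bot.read_camera(name): name is "scene" or "side" or "wrist"; returns a dict with "color" (384x512x3 uint8, red, green, blue), "depth" (384x512 float32, m along the optical axis (not along the pixel's ray), 0 where there is no reading), "mtx" (3x3 intrinsics, pixels), "eye" and "rotation" of the camera in the world. Camera axes: x right, y up, looking along -z (the intrinsics and any distortion apply to the point x, -y, -z); pixel columns grow to the right and rows downward; lengths in m; the calibration is good to about 2 mm. A picture is of the moment at which its call begins.
- bot.finish_job(): hands the job in; it is judged then, once.
The state is a dict: "time": time; "q": joint angles; "joint_vel": joint speeds; "joint_torque": joint torques, N m; "tool_pos": TCP position; "tcp_rot": TCP orientation; "wrist_force": force on the tool from outside, world axes, zero at the start; "torque": the same for the moment, N m; "width": opening from 0.0 (shut) to 1.0 (fully open); "grip_force": force on a finger pad.
Only numpy, scipy, OpenCV 4.12 (cv2) and the standard library are available. Lean on these libraries where they do the work, as an engineer would, in place of code of your own. Each camera call takes 0.05 s, during which the arm holds its last target. There are 200 camera calls.

## Working session

There is one attempt and no reset: what is moved stays moved. The work goes in short steps, Python scripts to look and compute and a tool call to move; the robot and the scene stay as the last step left them, time stands still between calls to the robot, and variables do not carry over. Pictures are saved under pics/ and viewed, at most 10 in all, crops included, and the job is handed in when it is done.

Besides the shell and the picture viewer there is one more tool, called after ">>>" in YAML: its name, and indented under it one key for each argument. drive_tool: Moves the arm, as the interface text tells. Shift numbers are shares of 0.5 m and turn numbers shares of 180 degrees, none past 1 either way. Its arguments: {"type":"object","properties":{"claw":{"type":"array","items":{"type":"number"}},"slide":{"type":"array","items":{"type":"array","items":{"type":"number"}}},"yaw":{"type":"array","items":{"type":"number"}},"newtons":{"type":"number"}},"required":["claw","slide","yaw"]}

```bash
mkdir -p pics
cat > h.py <<'E'
import numpy as np, cv2
from workcell import bot
def cap(n,f):
    c=bot.read_camera(n); np.savez('%s.npz'%f,**{k:np.array(v) for k,v in c.items()})
    cv2.imwrite('pics/%s.png'%f,c['color'][:,:,::-1]); return c
def load(f): return dict(np.load('%s.npz'%f))
def cloud(c):
    d=c['depth'];K=c['mtx'];v,u=np.mgrid[:d.shape[0],:d.shape[1]]
    p=np.stack([(u-K[0,2])/K[0,0]*d,-(v-K[1,2])/K[1,1]*d,-d],-1)
    R=c['rotation']
    if R.shape!=(3,3): R=cv2.Rodrigues(R)[0]
    P=p@R.T+c['eye']; P[d==0]=np.nan; return P
E
python3 - <<'E'
from h import *
s=bot.read_state(); print(s)
cs=[cap('scene','s0'),cap('side','d0')]
for c in cs: print(c['eye'],c['rotation'],c['mtx'])
im=[cv2.resize(c['color'][:,:,::-1],(400,300)) for c in cs]
cv2.imwrite('pics/a.png',cv2.resize(cs[0]['color'][:,:,::-1],(800,600)))
cv2.imwrite('pics/b.png',cv2.resize(cs[1]['color'][:,:,::-1],(800,600)))
E
```

```text
{'time': 0.0, 'q': array([-1.26091386e+00,  2.64770805e-01,  1.60535936e+00,  9.16496341e-06,
        1.27368166e+00, -3.68759844e-02]), 'joint_vel': array([-8.46085262e-05,  3.26377920e-05,  1.29394169e-03, -5.31335956e-04,
        5.73824411e-04,  5.76239434e-04]), 'joint_torque': array([ 1.11868078e-03, -5.15108871e+01, -3.67315900e+01,  1.88519180e-04,
        1.29348447e-02, -4.29168509e-06]), 'tool_pos': array([ 0.22931281, -0.63450098,  0.40335759]), 'tcp_rot': array([-3.09232608e+00, -5.41578436e-01,  4.60400890e-04]), 'wrist_force': array([ 0.15385743, -0.4445353 , -0.13422129]), 'torque': array([-0.06520111, -0.04341045, -0.00178231]), 'grip_force': 0.0, 'width': 1.0021063874990257}
[ 1.27867312 -0.44607123  1.38918405] [0.51377888 0.33596845 1.1614809 ] [[440.54570869   0.         254.68333128]
 [  0.         440.54570869 188.98272548]
 [  0.           0.           1.        ]]
[-0.46046329  1.20722566  1.37225173] [ 0.36888789 -1.09548315 -2.31810292] [[463.74085273   0.         257.00301409]
 [  0.         463.74085273 184.73431264]
 [  0.           0.           1.        ]]
```

View pics/a.png

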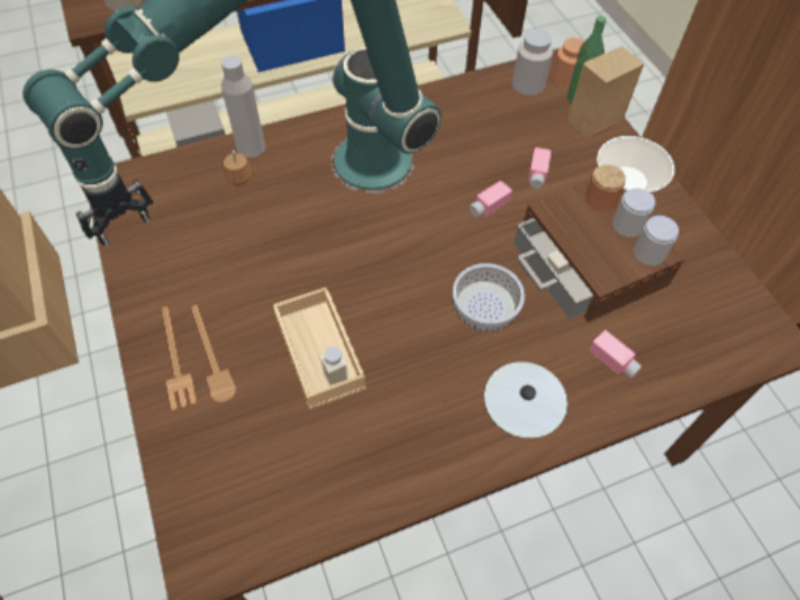

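View pics/b.png

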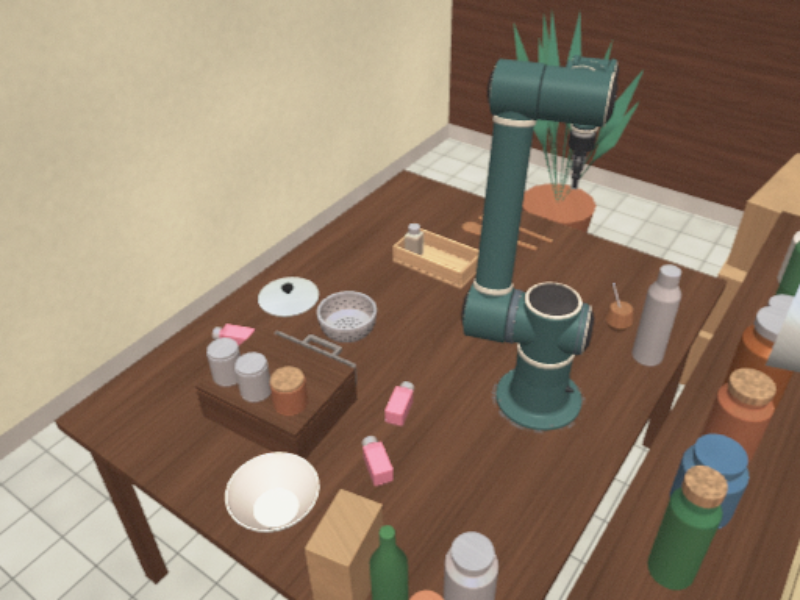

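Scene view (at 800x600): colander (488,297), bin front and bar (555,265), shelf (600,240), crate (320,345) with the other bottle (335,365), lid (526,398), servers (170–215,360). There are pink look-alikes at (490,198), (540,166) and (615,352), so the glass bottle should be in the bin.

Run:
```python
from h import *
P=[cloud(load(f)) for f in('s0','d0')]
def rect(Q,name):
    r=cv2.minAreaRect(Q[:,:2].astype(np.float32)*1000); print(name,len(Q),np.round(r[0],1),np.round(r[1],1),round(r[2],1), np.round(cv2.boxPoints(r)).astype(int).tolist())
def sel(i,u0,u1,v0,v1,z0,z1):
    p=P[i][int(v0*.64):int(v1*.64),int(u0*.64):int(u1*.64)].reshape(-1,3); return p[(p[:,2]>z0)&(p[:,2]<z1)]
for i,b in((0,(520,690,170,320)),(1,(190,365,330,460))):
    q=sel(i,*b,.106,.118); rect(q,'shelf%d'%i); print(np.median(q[:,2]))
for i,b in((0,(445,530,255,335)),(1,(310,382,285,345))):
    q=sel(i,*b,.066,.084); print('col',i,np.round(cv2.minEnclosingCircle(q[:,:2].astype(np.float32)*1000),1) if 0 else cv2.minEnclosingCircle(q[:,:2].astype(np.float32)*1000), q[:,2].max())
for i,b in((0,(265,375,280,415)),(1,(385,485,225,290))):
    q=sel(i,*b,.052,.065); rect(q,'crate%d'%i)
    q=sel(i,*b,.095,.13); rect(q,'ob%d'%i)
for i,b in((0,(480,575,355,440)),(1,(250,325,270,320))):
    q=sel(i,*b,.006,.06); print('lid',cv2.minEnclosingCircle(q[:,:2].astype(np.float32)*1000))
for n,b in(('serv',(150,245,295,415)),('pink1',(465,515,175,220)),('pink2',(525,555,140,190)),('pink3',(580,645,325,380))):
    q=sel(0,*b,.005,.1); rect(q,n)
q=sel(0,505,600,205,320,.074,.087); rect(q,'binrim')
im=load('s0')['color'][:,:,::-1][125:225,280:440]
cv2.imwrite('pics/c.png',cv2.resize(im,(800,500),interpolation=cv2.INTER_CUBIC))
```

```text
shelf0 2816 [511.8 395. ] [304.7 245.9] 4.9 [[350, 505], [370, 260], [674, 285], [653, 530]]
0.11236642230198346
shelf1 2187 [509.7 399.3] [304.5 246.7] 4.8 [[348, 510], [368, 264], [672, 289], [651, 535]]
0.11144776690322677
col 0 ((539.6332397460938, 109.13330078125), 116.54492950439453) 0.08370743688565807
col 1 ((557.6965942382812, 107.38497924804688), 113.33464813232422) 0.08391766141082924
crate0 521 [ 516.7 -323.6] [253.8 130.8] 0.7 [[389, -260], [391, -391], [644, -387], [643, -257]]
ob0 144 [ 598.1 -309.4] [42.4 43. ] 4.9 [[575, -290], [579, -333], [621, -329], [617, -286]]
crate1 220 [ 514.1 -317.1] [256.3 141. ] 0.9 [[385, -249], [387, -390], [643, -386], [641, -245]]
ob1 55 [ 589. -300.] [38.3 41.1] 34.3 [[562, -294], [585, -328], [616, -306], [593, -272]]
lid ((790.3445434570312, 65.17118835449219), 130.67892456054688)
lid ((773.92822265625, 70.03718566894531), 168.51058959960938)
serv 1184 [ 417.2 -586.1] [214.9 330. ] 75.5 [[230, -649], [550, -732], [604, -524], [284, -441]]
pink1 403 [239.4 239.9] [130.3 155.1] 65.0 [[142, 214], [282, 148], [337, 266], [197, 332]]
pink2 307 [182.6 421.8] [ 78.4 186.8] 62.6 [[82, 430], [247, 344], [284, 414], [118, 500]]
pink3 593 [761.7 298.4] [141.1 151. ] 60.1 [[661, 275], [792, 200], [862, 322], [731, 397]]
binrim 275 [508. 217.] [219.6 290.5] 79.2 [[345, 136], [630, 82], [671, 298], [386, 352]]
```

View pics/c.png

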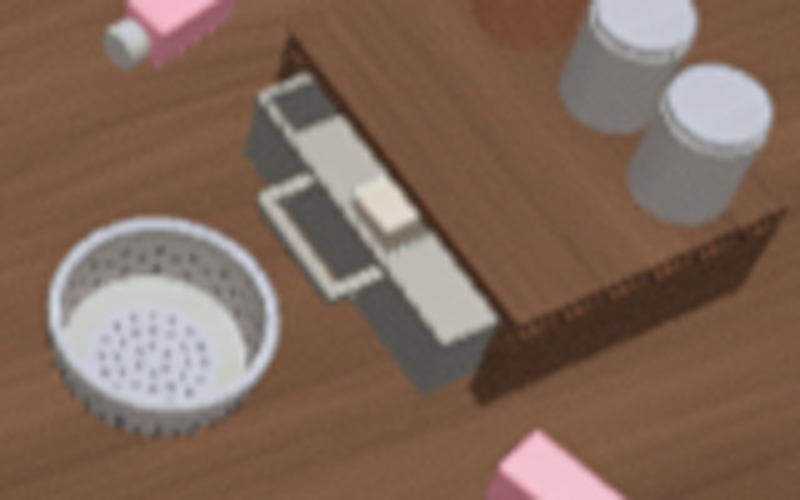

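Run:
```python
from h import *
from scipy.optimize import least_squares
for f in('s0','d0'):
    p=cloud(load(f)).reshape(-1,3)
    def fit(c,r,z0,z1,tol=.02,free=False):
        c=np.array(c)
        for t in(tol,.012,.008):
            d=np.hypot(*(p[:,:2]-c).T); q=p[(abs(d-r)<t)&(p[:,2]>z0)&(p[:,2]<z1)]
            s=least_squares(lambda x:np.hypot(q[:,0]-x[0],q[:,1]-x[1])-r,c,loss='soft_l1',f_scale=.002); c=s.x
        return c,len(q)
    print(f,'col',fit((.545,.115),.079,.073,.082))
    k=p[(p[:,2]>.03)&(p[:,2]<.05)&(abs(p[:,0]-.75)<.15)&(abs(p[:,1]-.05)<.12)]; print('lidknob',np.median(k,0) if len(k) else 0)
    q=p[(abs(p[:,2]-.068)<.006)&(abs(p[:,0]-.527)<.06)&(abs(p[:,1]-.21)<.015)]
    print('bar',len(q),cv2.minAreaRect(q[:,:2].astype(np.float32)*1000) if len(q)>3 else 0, np.median(q,0))
    q=p[(p[:,2]>.10)&(p[:,2]<.118)&(abs(p[:,0]-.511)<.17)&(abs(p[:,1]-.31)<.06)]
    e=[(x,q[abs(q[:,0]-x)<.008,1].min()) for x in np.arange(.39,.66,.03)]; print('edge',np.polyfit(*np.array(e).T,1))
    q=p[(p[:,2]>.09)&(p[:,2]<.13)&(p[:,0]<.66)&(p[:,0]>.54)&(p[:,1]<-.27)&(p[:,1]>-.36)];print('ob',np.median(q,0))
    q=p[(p[:,2]>.003)&(p[:,2]<.03)&(p[:,0]<.7)&(p[:,0]>.2)&(p[:,1]<-.42)&(p[:,1]>-.7)];print('serv',q.min(0),q.max(0))
s=bot.read_state(); R=cv2.Rodrigues(s['tcp_rot'])[0]; print(R)
```

```text
s0 col (array([0.5530666, 0.0760781]), 255)
lidknob [0.78733854 0.05789999 0.04090038]
bar 95 ((527.5331420898438, 209.97357177734375), (108.5721435546875, 29.904239654541016), 0.03483247011899948) [0.53372075 0.20256719 0.06820245]
edge [0.07871373 0.23387178]
ob [ 0.60357671 -0.31189014  0.11080211]
serv [ 0.20005556 -0.69983777  0.00300028] [ 0.69996489 -0.42009403  0.02037642]
d0 col (array([0.55054639, 0.07981487]), 142)
lidknob [0.62279828 0.06349791 0.04098817]
bar 69 ((522.4898681640625, 210.83407592773438), (103.33270263671875, 27.31658363342285), 0.5106948614120483) [0.52378886 0.20520505 0.06681011]
edge [0.08138374 0.23641665]
ob [ 0.58884735 -0.29919963  0.10613036]
serv [ 0.20009938 -0.69981462  0.00300877] [ 0.69982895 -0.4219011   0.02031742]
[[ 9.40459101e-01  3.39906267e-01 -6.39561269e-04]
 [ 3.39906863e-01 -9.40457057e-01  1.96198323e-03]
 [ 6.54104860e-05 -2.06255624e-03 -9.99997871e-01]]
```

>>> drive_tool:
  claw: [60,60,60,60,60,60,60,60]
  slide:
    - [0.34,0.64,0]
    - [0.34,0.64,0]
    - [0.34,0.64,0]
    - [0.34,0.64,0]
    - [0.34,0.64,0]
    - [0.34,0.64,0]
    - [0.34,0.64,0]
    - [0.34,0.64,0]
  yaw: [-0.085,-0.085,-0.085,-0.085,-0.085,-0.085,-0.085,-0.085]
  newtons: 90

```text
time: 0.77
tool_pos: [0.3861, -0.3384, 0.4043]
tcp_rot: [-3.139, -0.125, 0.0]
wrist_force: [1.5, -0.7, 0.4]
width: 0.703
grip_force: 0.0
```

>>> drive_tool:
  claw: [60,60,60,60,60,60,60,60]
  slide:
    - [0.316,0.6,-0.1]
    - [0.316,0.6,-0.1]
    - [0.316,0.6,-0.1]
    - [0.316,0.6,-0.1]
    - [0.316,0.6,-0.1]
    - [0.316,0.6,-0.1]
    - [0.316,0.6,-0.1]
    - [0.316,0.6,-0.1]
  yaw: [0,0,0,0,0,0,0,0]

```text
time: 1.43
tool_pos: [0.5397, -0.0466, 0.3555]
tcp_rot: [3.139, 0.126, -0.001]
wrist_force: [0.4, -0.4, 0.8]
width: 0.701
grip_force: 0.0
```

Run:
```python
from h import *
from scipy.optimize import least_squares
c=cap('wrist','w1'); p=cloud(c).reshape(-1,3); s=bot.read_state(); print(s['tool_pos'],s['tcp_rot'],s['time'])
ct=np.array([.552,.078]);r=.079
for t in(.015,.01,.006):
    d=np.hypot(*(p[:,:2]-ct).T); q=p[(abs(d-r)<t)&(p[:,2]>.072)&(p[:,2]<.084)]
    ct=least_squares(lambda x:np.hypot(q[:,0]-x[0],q[:,1]-x[1])-r,ct,loss='soft_l1',f_scale=.002).x; print(ct,len(q))
q=p[(abs(p[:,2]-.068)<.004)&(abs(p[:,0]-.527)<.06)&(abs(p[:,1]-.21)<.014)]
if len(q)>3: print(len(q),cv2.minAreaRect(q[:,:2].astype(np.float32)*1000))
cv2.imwrite('pics/w1.png',c['color'][:,:,::-1])
```

```text
[ 0.54194774 -0.04114099  0.35432788] [-3.13345388e+00 -1.29647313e-01 -1.93459731e-03] 1.4833
[0.55323493 0.07551012] 5317
[0.55323493 0.07551013] 5317
[0.55321413 0.07533711] 5202
798 ((525.5975341796875, 202.45155334472656), (21.26302146911621, 102.71004486083984), 84.60127258300781)
```

View pics/w1.png

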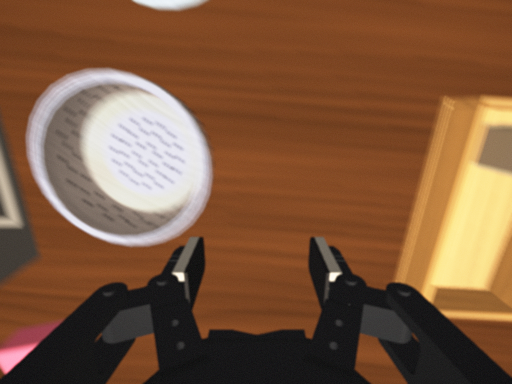

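The wrist view shows the colander rim left of the fingers (near rim at about (195,200)), the crate on the right and the bar at the far left edge.

>>> drive_tool:
  claw: [60,60,60,60,60,60,60,60]
  slide:
    - [0.034,0.078,-0.04]
    - [0.034,0.078,-0.08]
    - [0.034,0.078,-0.13]
    - [0.034,0.078,-0.18]
    - [0.034,0.078,-0.22]
    - [0.034,0.078,-0.255]
    - [0.034,0.078,-0.255]
    - [0.034,0.078,-0.255]
  yaw: [0,0,0,0,0,0,0,0]

```text
time: 2.15
tool_pos: [0.5556, -0.0098, 0.2272]
tcp_rot: [-3.139, -0.125, 0.006]
wrist_force: [-0.2, -0.4, 0.1]
width: 0.705
grip_force: 0.0
```

>>> drive_tool:
  claw: [0,0,0,0,0,0,0,0]
  slide:
    - [0,0,0]
    - [0,0,0]
    - [0,0,0]
    - [0,0,0]
    - [0,0,0]
    - [0,0,0]
    - [0,0,0]
    - [0,0,0]
  yaw: [0,0,0,0,0,0,0,0]

```text
time: 2.82
tool_pos: [0.5573, -0.0093, 0.2305]
tcp_rot: [-3.139, -0.125, -0.005]
wrist_force: [-1.1, 3.1, 7.0]
width: 0.056
grip_force: 90.0
```

>>> drive_tool:
  claw: [0,0,0,0,0,0,0,0]
  slide:
    - [0,0,0.01]
    - [-0.02,-0.04,0.01]
    - [-0.03,-0.08,0.01]
    - [-0.05,-0.13,0.01]
    - [-0.07,-0.18,0.01]
    - [-0.08,-0.23,0.01]
    - [-0.1,-0.28,0.01]
    - [-0.1,-0.32,0.01]
  yaw: [0,0,0,0,0,0,0,0]

```text
time: 3.48
tool_pos: [0.5041, -0.1711, 0.2327]
tcp_rot: [3.139, 0.126, -0.006]
wrist_force: [-0.2, 0.5, -4.4]
width: 0.053
grip_force: 88.6
```

>>> drive_tool:
  claw: [0,0,0]
  slide:
    - [0,0,0]
    - [0,0,0]
    - [0,0,0]
  yaw: [0,0,0]

```text
time: 3.73
tool_pos: [0.5061, -0.1696, 0.2332]
tcp_rot: [-3.139, -0.124, 0.002]
wrist_force: [0.3, 1.4, -2.8]
width: 0.051
grip_force: 88.8
```

Run:
```python
from h import *
print(bot.read_state()['wrist_force'])
c=cap('scene','s1'); p=cloud(c).reshape(-1,3)
cv2.imwrite('pics/s1c.png',cv2.resize(c['color'][140:290,200:400,::-1],(800,600)))
```

```text
[ 0.34183331  1.3509242  -2.75235498]
```

View pics/s1c.png

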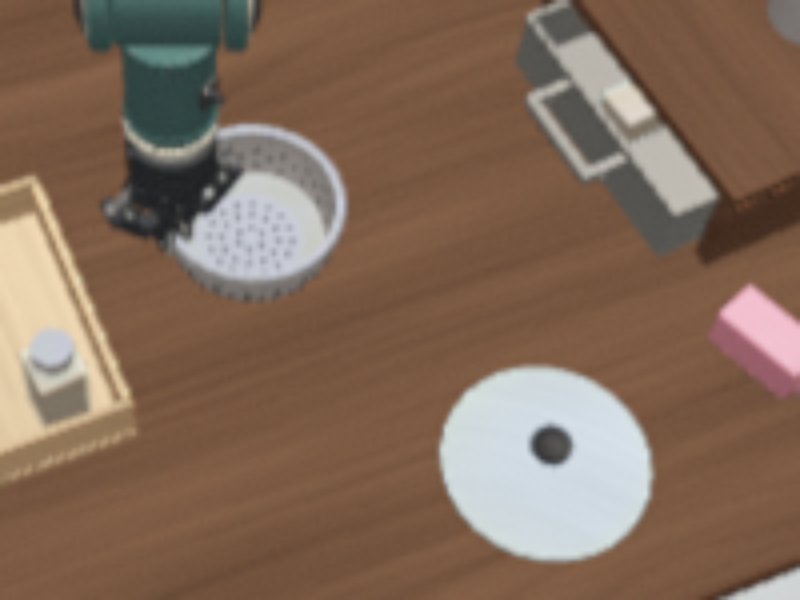

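The colander came along and hangs just clear of the wood, around (260,210) in the crop. The bin, lid and crate look untouched. I'll set it down.

>>> drive_tool:
  claw: [0,0,0,50,50,50,50,50]
  slide:
    - [0,0,-0.004]
    - [0,0,-0.009]
    - [0,0,-0.009]
    - [0,0,-0.009]
    - [0,0,-0.009]
    - [0,0,-0.009]
    - [0,0,-0.009]
    - [0,0,0]
  yaw: [0,0,0,0,0,0,0,0]

```text
time: 4.45
tool_pos: [0.5061, -0.1693, 0.2328]
tcp_rot: [-3.138, -0.126, 0.003]
wrist_force: [0.6, -0.1, -1.1]
width: 0.585
grip_force: 0.0
```

>>> drive_tool:
  claw: [50,50,50,50,50,50,50,50]
  slide:
    - [0,0,0.05]
    - [0,0,0.12]
    - [0,0,0.2]
    - [0,0,0.24]
    - [0,0.08,0.24]
    - [0.01,0.16,0.24]
    - [0.01,0.24,0.24]
    - [0.02,0.32,0.24]
  yaw: [0,0,0,0,0,0,0,0]

```text
time: 5.12
tool_pos: [0.5159, -0.0084, 0.3543]
tcp_rot: [3.139, 0.123, 0.001]
wrist_force: [1.6, -0.2, -0.7]
width: 0.586
grip_force: 0.0
```

Run:
```python
from h import *
s=bot.read_state(); print(s['tool_pos'],s['tcp_rot'])
c=cap('wrist','w2'); p=cloud(c).reshape(-1,3)
q=p[(abs(p[:,2]-.068)<.004)&(abs(p[:,0]-.527)<.07)&(p[:,1]<.218)&(p[:,1]>.17)]
print(len(q),q[:,2].mean(),cv2.minAreaRect(q[:,:2].astype(np.float32)*1000))
```

```text
[ 0.5158568  -0.00840477  0.35428577] [3.13918276e+00 1.22966844e-01 1.07896752e-03]
1768 0.06746245816512049 ((528.6509399414062, 203.76097106933594), (103.68231201171875, 28.230323791503906), 0.1376798301935196)
```

View pics/w2.png

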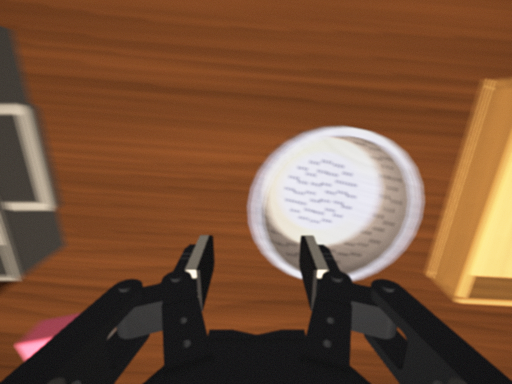

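Run:
```python
from h import *
for f in('w2','w1'):
    p=cloud(load(f)).reshape(-1,3)
    y=p[:,1]-.08*(p[:,0]-.527)
    q=(p[:,2]>.063)&(p[:,2]<.073)&(abs(p[:,0]-.527)<.03)&(y<.235)&(y>.15)
    print(f,q.sum(),np.percentile(y[q],[0,2,25,50,75,98,100]))
    q=(p[:,2]>.063)&(p[:,2]<.073)&(y<.215)&(y>.19); print(np.percentile(p[q,0],[0,2,50,98,100]))
```

```text
w2 928 [0.19251332 0.19339279 0.19494328 0.19740102 0.20090524 0.20487074
 0.20578727]
[0.47719166 0.4794631  0.53500755 0.57901233 0.58054041]
w1 788 [0.15031871 0.19327849 0.19480683 0.19654657 0.19978099 0.20444989
 0.2061948 ]
[0.47616318 0.47851243 0.51769878 0.57027171 0.57848123]
```

>>> drive_tool:
  claw: [32,32,32,32,32,32,32,32]
  slide:
    - [0.01,0.08,-0.02]
    - [0.02,0.16,-0.04]
    - [0.024,0.24,-0.06]
    - [0.024,0.32,-0.08]
    - [0.024,0.38,-0.1]
    - [0.024,0.416,-0.12]
    - [0.024,0.416,-0.12]
    - [0.024,0.416,-0.12]
  yaw: [0,0,0,0,0,0,0,0]

```text
time: 5.83
tool_pos: [0.528, 0.199, 0.2928]
tcp_rot: [3.138, 0.129, -0.003]
wrist_force: [-0.2, -0.2, 0.6]
width: 0.371
grip_force: 0.0
```

>>> drive_tool:
  claw: [32,32,32,32,32,32]
  slide:
    - [0,0,-0.04]
    - [0,0,-0.08]
    - [0,0,-0.12]
    - [0,0,-0.15]
    - [0,0,-0.15]
    - [0,0,-0.15]
  yaw: [0,0,0,0,0,0]

```text
time: 6.33
tool_pos: [0.5285, 0.197, 0.2185]
tcp_rot: [3.139, 0.123, -0.002]
wrist_force: [-0.9, 0.1, 0.1]
width: 0.377
grip_force: 0.0
```

>>> drive_tool:
  claw: [0,0,0,0,0]
  slide:
    - [0,0,0]
    - [0,0,0]
    - [0,0,0]
    - [0,0,0]
    - [0,0,0]
  yaw: [0,0,0,0,0]
  newtons: 50

```text
time: 6.75
tool_pos: [0.5294, 0.1983, 0.2205]
tcp_rot: [-3.139, -0.126, -0.005]
wrist_force: [-1.4, -2.7, 7.1]
width: 0.128
grip_force: 51.6
```

>>> drive_tool:
  claw: [0,0,0,0,0,0,0,0]
  slide:
    - [0.001,-0.015,0]
    - [0.003,-0.04,0]
    - [0.006,-0.07,0]
    - [0.008,-0.105,0]
    - [0.011,-0.14,0]
    - [0.014,-0.175,0]
    - [0.017,-0.205,0]
    - [0.018,-0.225,0]
  yaw: [0,0,0,0,0,0,0,0]

```text
time: 7.42
tool_pos: [0.5383, 0.0868, 0.2204]
tcp_rot: [-3.133, -0.119, -0.005]
wrist_force: [-2.9, 47.7, 4.3]
width: 0.126
grip_force: 52.1
```

>>> drive_tool:
  claw: [0,0,0,34,34,34,34,34]
  slide:
    - [0.001,-0.012,0]
    - [0.001,-0.014,0]
    - [0.001,-0.014,0]
    - [0.001,-0.014,0]
    - [0.001,-0.014,0]
    - [0.001,-0.014,0]
    - [0.001,-0.014,0.05]
    - [0.001,-0.014,0.12]
  yaw: [0,0,0,0,0,0,0,0]

```text
time: 8.08
tool_pos: [0.5356, 0.0781, 0.2751]
tcp_rot: [3.138, 0.125, -0.015]
wrist_force: [0.2, 0.5, 0.0]
width: 0.395
grip_force: 0.0
```

>>> drive_tool:
  claw: [60,60,60,60,60,60,60,60]
  slide:
    - [0,0,0.08]
    - [0,0.02,0.16]
    - [-0.02,0.04,0.25]
    - [-0.04,0.06,0.3]
    - [-0.04,0.08,0.3]
    - [-0.04,0.08,0.3]
    - [-0.04,0.08,0.3]
    - [-0.04,0.08,0.3]
  yaw: [0,0,0,0,0,0,0,0]

```text
time: 8.75
tool_pos: [0.5175, 0.1182, 0.4263]
tcp_rot: [3.138, 0.125, -0.006]
wrist_force: [0.6, 0.4, -0.1]
width: 0.706
grip_force: 0.0
```

Run:
```python
from h import *
s=bot.read_state(); print(s['tool_pos'],s['tcp_rot'])
a=cap('scene','s2');b=cap('wrist','w3')
cv2.imwrite('pics/v2.png',np.hstack([cv2.resize(a['color'][120:240,270:430,::-1],(400,300)),cv2.resize(b['color'][:,:,::-1],(400,300))]))
```

```text
[0.51751026 0.11816233 0.42631497] [ 3.1379688   0.12487372 -0.00570017]
```

View pics/v2.png

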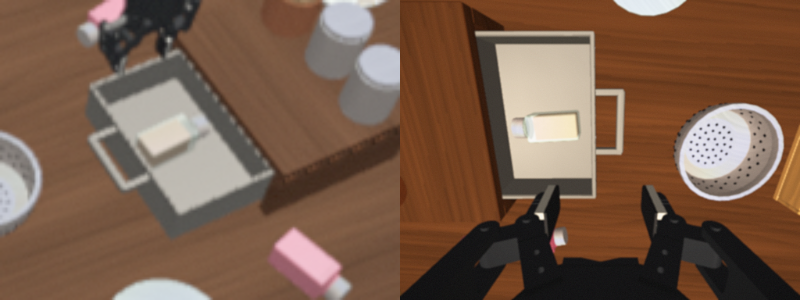

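The bin is fully out. The left crop shows the single glass bottle lying in it, cream body at (165,137) and cap at (198,122). In the wrist half the body is at (552,126) and the cap at (518,127). The other candidates are pink and lie outside the bin, so this is the one meant.

Run:
```python
from h import *
c=load('w3');p=cloud(c)
b=p[125:195,145:240].reshape(-1,3)
q=b[(b[:,2]>.047)&(b[:,2]<.062)]
r=cv2.minAreaRect(q[:,:2].astype(np.float32)*1000); print('body',len(q),r,np.round(cv2.boxPoints(r)),np.median(q[:,2]))
q=b[(b[:,2]>.03)&(b[:,2]<.062)]; r=cv2.minAreaRect(q[:,:2].astype(np.float32)*1000); print('all',len(q),r,np.round(cv2.boxPoints(r)))
for u,v in((150,163),(205,163),(228,163),(243,163),(250,120),(95,160)): print(u,v,np.round(p[v,u],4))
q=p.reshape(-1,3); q=q[(abs(q[:,2]-.081)<.006)&(q[:,1]<.2)&(abs(q[:,0]-.53)<.16)&(q[:,1]>.1)]; y=q[:,1]-.08*(q[:,0]-.527); print('frontwall rim',np.percentile(y[abs(q[:,0]-.53)<.08],[2,50,98]))
```

```text
body 2646 ((516.8700561523438, 209.56443786621094), (46.125762939453125, 110.45775604248047), 7.8382744789123535) [[486. 261.]
 [502. 152.]
 [547. 158.]
 [532. 267.]] 0.05575440729933917
all 2936 ((516.7451782226562, 210.17230224609375), (46.199462890625, 111.86700439453125), 8.02712345123291) [[486. 262.]
 [502. 152.]
 [547. 158.]
 [532. 269.]]
150 163 [0.5141 0.2551 0.0512]
205 163 [0.5208 0.1834 0.0557]
228 163 [0.5221 0.1546 0.0507]
243 163 [0.5154 0.1365 0.0115]
250 120 [0.5789 0.1298 0.0678]
95 160 [0.527  0.2906 0.1108]
frontwall rim [0.12567076 0.12883123 0.13234521]
```

>>> drive_tool:
  claw: [80,80,80,80,80,80,80,80]
  slide:
    - [0,0,0]
    - [0,0.04,0]
    - [0,0.08,0]
    - [0,0.12,0]
    - [0,0.16,0]
    - [-0.006,0.2,0]
    - [-0.006,0.216,0]
    - [-0.006,0.216,0]
  yaw: [0.519,0.519,0.519,0.519,0.519,0.519,0.519,0.519]

```text
time: 9.52
tool_pos: [0.5149, 0.2281, 0.4266]
tcp_rot: [-2.688, -1.625, 0.005]
wrist_force: [-0.5, -0.6, 0.5]
width: 0.935
grip_force: 0.0
```

>>> drive_tool:
  claw: [80,80,80,80,80,80,80,80]
  slide:
    - [0,0,0]
    - [0,0,0]
    - [0,0,-0.04]
    - [0,0,-0.1]
    - [0,0,-0.16]
    - [0,0,-0.22]
    - [0,0,-0.22]
    - [0,0,-0.22]
  yaw: [0.2,0.2,0.2,0.2,0.2,0.2,0.2,0.2]

```text
time: 10.18
tool_pos: [0.5139, 0.2259, 0.3154]
tcp_rot: [-2.063, -2.365, 0.01]
wrist_force: [-0.7, 0.2, 1.2]
width: 0.932
grip_force: 0.0
```

Run:
```python
from h import *
s=bot.read_state(); R=cv2.Rodrigues(s['tcp_rot'])[0]; print(s['tool_pos'],np.degrees(np.arctan2(R[1,1],R[0,1])),s['q'])
```

```text
[0.5139272  0.22593257 0.31539194] 7.7946484935700475 [ 3.69858298e-01  1.26258676e-01  1.93922092e+00 -1.39100493e-04
  1.08349152e+00  2.33875066e-01]
```

>>> drive_tool:
  claw: [80,80,80,80,80,80,80]
  slide:
    - [0,0,-0.06]
    - [0,0,-0.12]
    - [0,0,-0.17]
    - [0,0,-0.21]
    - [0,0,-0.232]
    - [0,0,-0.24]
    - [0,0,-0.24]
  yaw: [0,0,0,0,0,0,0]

```text
time: 10.77
tool_pos: [0.5156, 0.2269, 0.1991]
tcp_rot: [2.064, 2.368, 0.001]
wrist_force: [0.0, -0.5, -0.1]
width: 0.94
grip_force: 0.0
```

>>> drive_tool:
  claw: [52,48,44,40,40,40,40]
  slide:
    - [0,0,0]
    - [0,0,0]
    - [0,0,0]
    - [0,0,0]
    - [0,0,0]
    - [0,0,0]
    - [0,0,0]
  yaw: [0,0,0,0,0,0,0]
  newtons: 20

```text
time: 11.35
tool_pos: [0.5158, 0.2272, 0.2005]
tcp_rot: [2.063, 2.368, 0.004]
wrist_force: [-1.1, 0.7, 6.7]
width: 0.534
grip_force: 21.2
```

>>> drive_tool:
  claw: [40,40,40,40,40,40,40,40]
  slide:
    - [0,0,0.01]
    - [0,-0.006,0.03]
    - [0,-0.02,0.06]
    - [0,-0.04,0.1]
    - [0,-0.06,0.15]
    - [0,-0.08,0.2]
    - [0,-0.08,0.24]
    - [0,-0.08,0.24]
  yaw: [0,0,0,0,0,0,0,0]

```text
time: 12.02
tool_pos: [0.5167, 0.1867, 0.3242]
tcp_rot: [2.062, 2.364, 0.012]
wrist_force: [0.9, 0.9, -0.4]
width: 0.538
grip_force: 21.4
```

Run:
```python
from h import *
s=bot.read_state();print(s['tool_pos'])
a=cap('scene','s3');b=cap('wrist','w4');d=cap('side','d3')
cv2.imwrite('pics/v3.png',np.hstack([cv2.resize(a['color'][90:210,270:430,::-1],(400,300)),cv2.resize(b['color'][:,:,::-1],(400,300))]))
```

```text
[0.51674595 0.18674912 0.32423002]
```

View pics/v3.png

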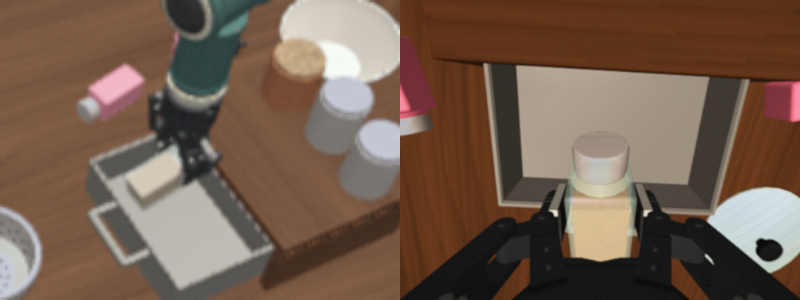

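```bash
cat > tilt.py <<'E'
from h import *
def tilt(b):
    p=cloud(b); s=bot.read_state(); g=s['tool_pos']-[0,0,.155]
    for v in range(160,335,12):
        print(v,np.round(np.nanmedian(p[v-1:v+2,248:264].reshape(-1,3),0)-g,4))
    print('g',g)
E
python3 - <<'E'
from tilt import *
tilt(load('w4'))
p=cloud(load('s3'));
g=bot.read_state()['tool_pos']-[0,0,.155]
q=(p-g).reshape(-1,3); q=q[(abs(q[:,0])<.022)&(q[:,1]<-.015)&(q[:,1]>-.12)&(q[:,2]>-.12)&(q[:,2]<.05)]
for y in np.arange(-.1,-.01,.01):
    k=q[abs(q[:,1]-y)<.005]; print(round(y,3),len(k),np.round(np.percentile(k[:,2],[5,50,95]),3) if len(k) else '')
E
```

```text
160 [-0.0009  0.0254 -0.1529]
172 [-0.0039  0.0458 -0.0102]
184 [-0.0037  0.0428  0.0021]
196 [-0.0034  0.0401  0.0128]
208 [-0.0028  0.0362  0.0173]
220 [-0.002   0.0298  0.0155]
232 [-0.0011  0.0231  0.014 ]
244 [0.     0.0167 0.0135]
256 [0.0006 0.0114 0.0155]
268 [0.0015 0.0046 0.0149]
280 [ 0.0024 -0.0037  0.0128]
292 [ 0.0038 -0.0127  0.0105]
304 [ 0.0052 -0.0221  0.0081]
316 [ 0.0066 -0.032   0.0057]
328 [ 0.0083 -0.0432  0.0028]
g [0.51446771 0.18666521 0.16290434]
-0.1 24 [-0.102 -0.095 -0.091]
-0.09 3 [-0.102 -0.096 -0.095]
-0.08 4 [-0.101 -0.094 -0.092]
-0.07 27 [-0.025 -0.003  0.004]
-0.06 96 [-0.116 -0.082  0.006]
-0.05 30 [-0.047  0.004  0.01 ]
-0.04 23 [0.002 0.009 0.012]
-0.03 28 [0.003 0.01  0.016]
-0.02 36 [0.008 0.012 0.022]
```

The wrist half shows the bottle held between the pads with its cap toward (600,150). It has already swung about 14° base-down. On to the crate.

>>> drive_tool:
  claw: [40,40,40,40,40,40,40,40]
  slide:
    - [-0.01,-0.03,0.02]
    - [-0.02,-0.09,0.03]
    - [-0.03,-0.16,0.03]
    - [-0.045,-0.23,0.03]
    - [-0.06,-0.3,0.03]
    - [-0.07,-0.37,0.03]
    - [-0.08,-0.44,0.03]
    - [-0.09,-0.51,0.03]
  yaw: [-0.01,-0.02,-0.03,-0.04,-0.04,-0.04,-0.04,-0.04]

```text
time: 12.83
tool_pos: [0.4684, -0.0692, 0.3311]
tcp_rot: [-2.205, -2.233, 0.004]
wrist_force: [1.0, 0.1, -2.0]
width: 0.535
grip_force: 21.5
```

>>> drive_tool:
  claw: [40,40,40,40,40,40,40,40]
  slide:
    - [-0.01,-0.07,0]
    - [-0.02,-0.14,0]
    - [-0.03,-0.21,0]
    - [-0.034,-0.28,0]
    - [-0.034,-0.35,0]
    - [-0.034,-0.41,0]
    - [-0.034,-0.444,0]
    - [-0.034,-0.444,0]
  yaw: [0,0,0,0,0,0,0,0]

```text
time: 13.5
tool_pos: [0.4523, -0.2928, 0.3311]
tcp_rot: [-2.21, -2.229, 0.003]
wrist_force: [0.6, 0.4, -1.5]
width: 0.54
grip_force: 21.5
```

Run:
```python
from tilt import *
b=cap('wrist','w5'); tilt(b)
p=cloud(b).reshape(-1,3)
q=p[(abs(p[:,2]-.06)<.004)&(abs(p[:,0]-.455)<.1)&(p[:,1]>-.29)&(p[:,1]<-.22)]; print('wall+y',len(q),np.percentile(q[:,1],[2,50,98]) if len(q) else '')
```

```text
160 [-0.0014  0.0309 -0.1177]
172 [-0.0013  0.0443 -0.0137]
184 [-0.0014  0.0412 -0.0015]
196 [-0.0011  0.0387  0.0092]
208 [-0.001   0.0345  0.0134]
220 [-0.001   0.028   0.0117]
232 [-0.0009  0.0214  0.0103]
244 [-0.0009  0.0148  0.0097]
256 [-0.0008  0.0096  0.0118]
268 [-0.0008  0.0028  0.0112]
280 [-0.0007 -0.0058  0.0091]
292 [-0.0006 -0.0147  0.007 ]
304 [-0.0006 -0.0239  0.0047]
316 [-0.0005 -0.0345  0.0019]
328 [-0.0004 -0.0455 -0.0007]
g [ 0.45223778 -0.2911245   0.17604071]
wall+y 1797 [-0.28600436 -0.26300329 -0.25871526]
```

The tilt holds at about 14°, so gravity alone won't swing it. I'll lever the bottle upright on the shelf board's front edge: cap on the edge, base hanging inside the bin, then lower.

>>> drive_tool:
  claw: [40,40,40,40,40,40,40,40]
  slide:
    - [0.02,0.04,0]
    - [0.03,0.11,0]
    - [0.04,0.18,0]
    - [0.06,0.25,0]
    - [0.07,0.32,0]
    - [0.08,0.39,0]
    - [0.1,0.46,0]
    - [0.11,0.53,0]
  yaw: [0.023,0.023,0.023,0.023,0.023,0.023,0.023,0.023]

```text
time: 14.22
tool_pos: [0.5071, -0.022, 0.3321]
tcp_rot: [-2.123, -2.312, 0.001]
wrist_force: [1.3, -0.6, -2.1]
width: 0.534
grip_force: 21.5
```

>>> drive_tool:
  claw: [40,40,40,40,40,40,40,40]
  slide:
    - [0.01,0.07,0]
    - [0.016,0.14,0]
    - [0.016,0.21,0]
    - [0.016,0.28,0]
    - [0.016,0.35,0]
    - [0.016,0.42,0]
    - [0.016,0.49,0]
    - [0.016,0.52,0]
  yaw: [0,0,0,0,0,0,0,0]

```text
time: 14.88
tool_pos: [0.5139, 0.2394, 0.332]
tcp_rot: [-2.12, -2.314, 0.002]
wrist_force: [0.5, -0.4, -1.9]
width: 0.533
grip_force: 21.5
```

>>> drive_tool:
  claw: [40,40,40,40]
  slide:
    - [0,0,-0.02]
    - [0,0,-0.04]
    - [0,0,-0.05]
    - [0,0,-0.05]
  yaw: [0,0,0,0]

```text
time: 15.22
tool_pos: [0.5144, 0.2334, 0.3052]
tcp_rot: [-2.126, -2.31, 0.009]
wrist_force: [-0.1, 0.2, -2.8]
width: 0.533
grip_force: 21.5
```

Run:
```python
from tilt import *
b=cap('wrist','w6'); tilt(b)
p=cloud(b).reshape(-1,3);s=bot.read_state();print(s['tool_pos'],s['tcp_rot'])
q=p[(abs(p[:,2]-.112)<.006)&(p[:,0]>.42)&(p[:,0]<.48)&(p[:,1]>.2)&(p[:,1]<.35)]; print('edge',len(q),np.percentile(q[:,1],[0,1,2,50,98])-.08*(.45-.515) if len(q) else '')
```

```text
160 [-0.0062  0.0469 -0.0394]
172 [-0.0058  0.0453 -0.0155]
184 [-0.0055  0.0423 -0.003 ]
196 [-0.0051  0.0397  0.0077]
208 [-0.0046  0.0357  0.0122]
220 [-0.0044  0.0291  0.0104]
232 [-0.0037  0.0222  0.0087]
244 [-0.0032  0.016   0.0084]
256 [-0.0027  0.0105  0.0102]
268 [-0.0021  0.0036  0.0099]
280 [-0.0015 -0.0044  0.0078]
292 [-0.0008 -0.0134  0.0056]
304 [ 0.     -0.0228  0.0033]
316 [ 0.0008 -0.0331  0.0009]
328 [ 0.0017 -0.0441 -0.0017]
g [0.51504327 0.23342526 0.15142308]
[0.51504327 0.23342526 0.30642308] [-2.12669741 -2.3101063   0.00635883]
edge 15481 [0.2745117  0.27763179 0.27905052 0.32078294 0.35396897]
```

>>> drive_tool:
  claw: [40,40,40,40,40,40,40,40]
  slide:
    - [0,0.009,-0.02]
    - [0,0.009,-0.04]
    - [0,0.007,-0.05]
    - [0,0.004,-0.058]
    - [0,0.002,-0.066]
    - [0,0.002,-0.076]
    - [0,0.001,-0.086]
    - [0,0.001,-0.086]
  yaw: [0,0,0,0,0,0,0,0]

```text
time: 15.93
tool_pos: [0.5169, 0.2346, 0.2659]
tcp_rot: [2.126, 2.311, 0.002]
wrist_force: [1.9, -4.2, 2.3]
width: 0.535
grip_force: 25.5
```

Run:
```python
from tilt import *
b=cap('wrist','w7'); tilt(b)
a=cap('side','d7')
cv2.imwrite('pics/v7.png',np.hstack([cv2.resize(a['color'][150:270,130:290,::-1],(400,300)),cv2.resize(b['color'][:,:,::-1],(400,300))]))
```

```text
160 [-0.0046  0.0548  0.0009]
172 [-0.0041  0.0491  0.0011]
184 [-0.0039  0.0463  0.0111]
196 [-0.0035  0.0423  0.0156]
208 [-0.0032  0.0384  0.0198]
220 [-0.0029  0.0348  0.0237]
232 [-0.0026  0.0312  0.0275]
244 [-0.0023  0.0279  0.0312]
256 [-0.0018  0.0214  0.0292]
268 [-0.001   0.0088  0.0183]
280 [-0.0001  0.0017  0.0171]
292 [ 0.0017 -0.0214 -0.0041]
304 [ 0.0084 -0.1034 -0.0914]
316 [ 0.0084 -0.1033 -0.0759]
328 [ 0.0085 -0.1033 -0.062 ]
g [0.51687544 0.23459962 0.11104086]
```

View pics/v7.png

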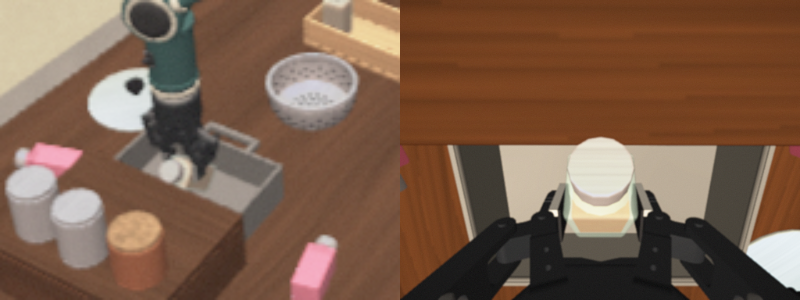

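The bottle now leans about 43° up, with the cap against the board edge at (600,165) in the wrist half. The levering works, so I'll carry on and press the body flush to the board face.

>>> drive_tool:
  claw: [40,40,40,40,40,40,40,40]
  slide:
    - [0,0.001,-0.01]
    - [0,0.003,-0.02]
    - [0,0.004,-0.03]
    - [0,0.006,-0.034]
    - [0,0.011,-0.034]
    - [0,0.016,-0.034]
    - [0,0.02,-0.034]
    - [0,0.022,-0.034]
  yaw: [0,0,0,0,0,0,0,0]

```text
time: 16.7
tool_pos: [0.5165, 0.2418, 0.2471]
tcp_rot: [2.12, 2.309, -0.013]
wrist_force: [7.0, -24.0, -3.9]
width: 0.536
grip_force: 27.0
```

Run:
```python
from tilt import *
b=cap('wrist','w8'); tilt(b)
```

```text
160 [-0.0055  0.0573  0.02  ]
172 [-0.0051  0.0524  0.0201]
184 [-0.0046  0.0474  0.0198]
196 [-0.0042  0.0424  0.0201]
208 [-0.0038  0.0373  0.02  ]
220 [-0.0036  0.0361  0.0294]
232 [-0.0033  0.0319  0.0312]
244 [-0.0029  0.0279  0.0332]
256 [-0.0025  0.0238  0.0347]
268 [-0.002   0.0197  0.0363]
280 [-0.0018  0.0158  0.0383]
292 [-0.0015  0.0116  0.0398]
304 [0.0003 0.007  0.0409]
316 [ 0.0084 -0.1107 -0.08  ]
328 [ 0.0084 -0.1107 -0.0658]
g [0.5164903  0.24178082 0.09202751]
```

The axis is at about 67° now, enough that pressing its base edge on the crate floor will finish standing it up. Back to the crate.

>>> drive_tool:
  claw: [40,40,40,40,40,40,40,40]
  slide:
    - [0,-0.02,0.01]
    - [0,-0.03,0.05]
    - [0,-0.06,0.12]
    - [-0.01,-0.12,0.18]
    - [-0.02,-0.19,0.2]
    - [-0.04,-0.26,0.2]
    - [-0.06,-0.33,0.2]
    - [-0.08,-0.4,0.2]
  yaw: [0,0,0,-0.01,-0.023,-0.023,-0.023,-0.023]

```text
time: 17.42
tool_pos: [0.4748, 0.0453, 0.3485]
tcp_rot: [-2.207, -2.234, -0.001]
wrist_force: [0.5, -0.2, -2.7]
width: 0.539
grip_force: 27.2
```

>>> drive_tool:
  claw: [40,40,40,40,40,40,40,40]
  slide:
    - [-0.01,-0.07,0]
    - [-0.02,-0.15,0]
    - [-0.03,-0.22,0]
    - [-0.043,-0.3,0]
    - [-0.043,-0.38,0]
    - [-0.043,-0.46,0]
    - [-0.043,-0.54,0]
    - [-0.043,-0.6,0]
  yaw: [0,0,0,0,0,0,0,0]

```text
time: 18.08
tool_pos: [0.4537, -0.256, 0.3481]
tcp_rot: [-2.209, -2.233, -0.0]
wrist_force: [0.7, 1.3, -1.7]
width: 0.535
grip_force: 27.1
```

>>> drive_tool:
  claw: [40,40,40,40]
  slide:
    - [0,-0.06,0]
    - [0,-0.085,0]
    - [0,-0.085,-0.03]
    - [0,-0.085,-0.03]
  yaw: [0,0,0,0]

```text
time: 18.42
tool_pos: [0.4534, -0.2959, 0.3307]
tcp_rot: [-2.207, -2.228, -0.0]
wrist_force: [-1.0, 0.4, -3.3]
width: 0.534
grip_force: 27.0
```

Run:
```python
from tilt import *
b=cap('wrist','w9'); tilt(b)
s=bot.read_state(); R=cv2.Rodrigues(s['tcp_rot'])[0]; print(s['tool_pos'],np.degrees(np.arctan2(R[1,1],R[0,1])))
```

```text
160 [-0.0023  0.0332 -0.1165]
172 [-0.0024  0.0101 -0.1685]
184 [-0.0023 -0.0036 -0.1685]
196 [-0.0016 -0.018  -0.1686]
208 [-0.0014  0.0331  0.0051]
220 [-0.0012  0.0373  0.0294]
232 [-0.0012  0.0331  0.0309]
244 [-0.0011  0.0289  0.0327]
256 [-0.0011  0.0249  0.0344]
268 [-0.0008  0.0209  0.0362]
280 [-0.0011  0.0168  0.0376]
292 [-0.0009  0.0128  0.0395]
304 [-0.0009 -0.1736 -0.1761]
316 [-0.0005 -0.1935 -0.1765]
328 [-0.0004 -0.2137 -0.1764]
g [ 0.45344777 -0.2952676   0.17633786]
[ 0.45344777 -0.2952676   0.33133786] 0.6217797805965033
```

>>> drive_tool:
  claw: [40,40,40,40,40,40]
  slide:
    - [0,0,-0.05]
    - [0,0,-0.1]
    - [0,0,-0.14]
    - [0,0,-0.16]
    - [0,0,-0.17]
    - [0,0,-0.17]
  yaw: [0,0,0,0,0,0]

```text
time: 18.97
tool_pos: [0.4543, -0.2952, 0.2477]
tcp_rot: [-2.206, -2.234, 0.0]
wrist_force: [-1.0, -1.3, -1.7]
width: 0.535
grip_force: 27.0
```

>>> drive_tool:
  claw: [40,40,40,40,40,40,40,40]
  slide:
    - [0,0,-0.008]
    - [0,-0.006,-0.012]
    - [0,-0.014,-0.015]
    - [0,-0.024,-0.017]
    - [0,-0.036,-0.02]
    - [0,-0.048,-0.024]
    - [0,-0.06,-0.026]
    - [0,-0.062,-0.028]
  yaw: [0,0,0,0,0,0,0,0]

```text
time: 19.63
tool_pos: [0.455, -0.3289, 0.2366]
tcp_rot: [2.208, 2.232, 0.0]
wrist_force: [-3.4, 0.5, 13.1]
width: 0.534
grip_force: 29.8
```

Run:
```python
from tilt import *
b=cap('wrist','w10'); tilt(b)
```

```text
160 [-0.0007  0.0406 -0.0737]
172 [-0.0006  0.0316 -0.0737]
184 [-0.0009  0.0221 -0.0738]
196 [-0.0005  0.0288 -0.0249]
208 [-0.0005  0.0345  0.0094]
220 [-0.0005  0.0319  0.0167]
232 [-0.0006  0.0356  0.0364]
244 [-0.0004  0.0315  0.0377]
256 [-0.0005  0.0272  0.0387]
268 [-0.0003  0.0229  0.0396]
280 [-0.0001  0.0183  0.0404]
292 [-0.0002  0.014   0.0416]
304 [-0.0003  0.0095  0.0426]
316 [-0.0001  0.005   0.0435]
328 [ 0.001  -0.1231 -0.0817]
g [ 0.45502922 -0.32893044  0.08165881]
```

>>> drive_tool:
  claw: [40,40,40,40,40,40,40,40]
  slide:
    - [0,-0.004,-0.004]
    - [0,-0.01,-0.006]
    - [0,-0.016,-0.008]
    - [0,-0.022,-0.01]
    - [0,-0.028,-0.01]
    - [0,-0.034,-0.01]
    - [0,-0.04,-0.01]
    - [0,-0.04,-0.01]
  yaw: [0,0,0,0,0,0,0,0]

```text
time: 20.35
tool_pos: [0.4548, -0.348, 0.2302]
tcp_rot: [2.208, 2.233, 0.0]
wrist_force: [-0.8, 1.9, 5.4]
width: 0.532
grip_force: 30.6
```

Run:
```python
from tilt import *
b=cap('wrist','w11'); tilt(b)
```

```text
160 [-0.0009  0.0419 -0.0674]
172 [-0.0008  0.0345 -0.0607]
184 [-0.0007  0.0346 -0.0301]
196 [-0.0007  0.0346 -0.0074]
208 [-0.0006  0.0346  0.0097]
220 [-0.0006  0.0324  0.0182]
232 [-0.0005  0.0293  0.0236]
244 [-0.0005  0.0293  0.0334]
256 [-0.0005  0.0294  0.0423]
268 [-0.0004  0.0262  0.0447]
280 [-0.0004  0.0213  0.0446]
292 [-0.0002  0.0165  0.0448]
304 [-0.0001  0.0114  0.0446]
316 [-0.0002  0.0061  0.0449]
328 [-0.0002  0.0006  0.0446]
g [ 0.45480438 -0.34794396  0.0752482 ]
```

The cap top is flat and the sides are vertical, with the base on the crate floor (top at z 0.120). I'll release gently and rise.

>>> drive_tool:
  claw: [46,48,50,54,58,62,62,62]
  slide:
    - [0,0,0.004]
    - [0,0,0.006]
    - [0,0,0.006]
    - [0,0,0.006]
    - [0,0,0.006]
    - [0,0,0.006]
    - [0,0,0.03]
    - [0,0,0.07]
  yaw: [0,0,0,0,0,0,0,0]

```text
time: 21.07
tool_pos: [0.4534, -0.3462, 0.2627]
tcp_rot: [-2.204, -2.23, 0.001]
wrist_force: [0.4, -0.5, 0.1]
width: 0.726
grip_force: 0.0
```

>>> drive_tool:
  claw: [62,62,62,62,50,40,34,34]
  slide:
    - [0,0,0.08]
    - [0,0,0.15]
    - [0,0,0.2]
    - [0,0.02,0.24]
    - [0.02,0.08,0.24]
    - [0.04,0.14,0.24]
    - [0.06,0.2,0.24]
    - [0.08,0.26,0.24]
  yaw: [0,0,0,0,-0.48,-0.48,-0.48,-0.48]

```text
time: 21.73
tool_pos: [0.4945, -0.216, 0.386]
tcp_rot: [2.697, 1.608, 0.001]
wrist_force: [-0.2, 0.2, -0.7]
width: 0.4
grip_force: 0.0
```

Run:
```python
from h import *
s=bot.read_state(); R=cv2.Rodrigues(s['tcp_rot'])[0]; print(s['tool_pos'],np.degrees(np.arctan2(R[1,1],R[0,1])))
a=cap('scene','s12'); p=cloud(a).reshape(-1,3)
q=p[(p[:,2]>.105)&(p[:,2]<.13)&(abs(p[:,0]-.455)<.05)&(abs(p[:,1]+.335)<.04)]; print(len(q),np.median(q,0))
cv2.imwrite('pics/v12.png',cv2.resize(a['color'][120:300,170:410,::-1],(800,600)))
```

```text
[ 0.49451823 -0.21601646  0.38597131] -28.385353000606614
94 [ 0.45828273 -0.33753967  0.11933491]
```

View pics/v12.png

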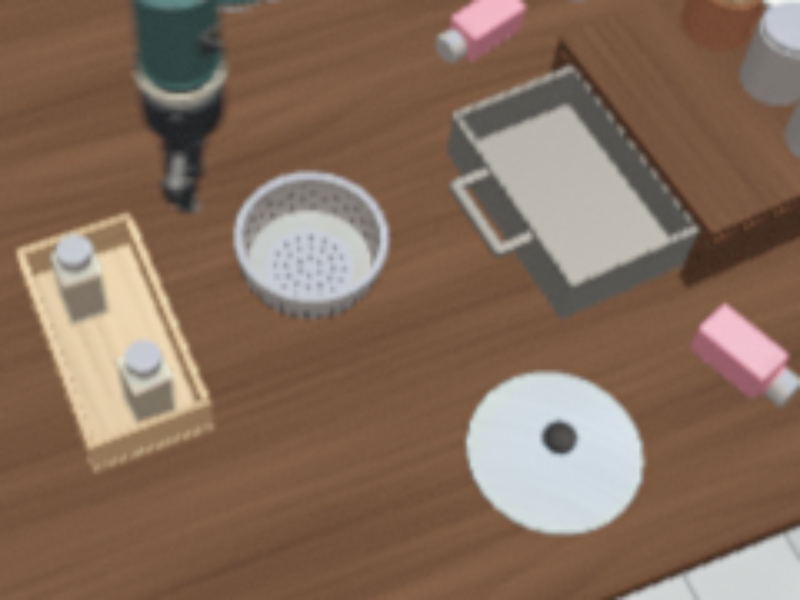

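Both bottles stand in the crate, the placed one at (80,275) and the other at (145,375), and the colander stands upright at (312,240). Now to close the bin.

>>> drive_tool:
  claw: [32,32,32,32,32,32,32,32]
  slide:
    - [0.01,0.08,0]
    - [0.02,0.16,0]
    - [0.03,0.24,0]
    - [0.04,0.32,0]
    - [0.05,0.4,0]
    - [0.06,0.48,-0.03]
    - [0.075,0.56,-0.06]
    - [0.085,0.604,-0.1]
  yaw: [-0.317,-0.317,-0.317,-0.317,-0.317,-0.317,-0.317,-0.317]

```text
time: 22.45
tool_pos: [0.5359, 0.0762, 0.3442]
tcp_rot: [-3.131, -0.257, -0.01]
wrist_force: [1.1, 0.3, 0.2]
width: 0.373
grip_force: 0.0
```

>>> drive_tool:
  claw: [32,32,32,32]
  slide:
    - [0,0,-0.04]
    - [0,0,-0.08]
    - [0,0,-0.08]
    - [0,0,-0.08]
  yaw: [0,0,0,0]

```text
time: 22.78
tool_pos: [0.5344, 0.0743, 0.3007]
tcp_rot: [3.13, 0.265, -0.004]
wrist_force: [0.3, 0.6, 0.3]
width: 0.378
grip_force: 0.0
```

Run:
```python
from h import *
s=bot.read_state(); R=cv2.Rodrigues(s['tcp_rot'])[0]; print(s['tool_pos'],np.degrees(np.arctan2(R[1,1],R[0,1])))
p=cloud(cap('wrist','w13')).reshape(-1,3); y=p[:,1]-.08*(p[:,0]-.537)
q=(p[:,2]>.063)&(p[:,2]<.073)&(abs(p[:,0]-.537)<.03)&(y<.105)&(y>.06); print(q.sum(),np.percentile(y[q],[2,50,98]) if q.any() else '')
```

```text
[0.53441205 0.07425189 0.30065578] -80.32045556187107
1057 [0.08189725 0.08759104 0.09345632]
```

>>> drive_tool:
  claw: [32,32,32,32,32,32,32]
  slide:
    - [0.004,0.027,0]
    - [0.004,0.027,-0.03]
    - [0.004,0.027,-0.08]
    - [0.004,0.027,-0.12]
    - [0.004,0.027,-0.15]
    - [0.004,0.027,-0.162]
    - [0.004,0.027,-0.162]
  yaw: [-0.028,-0.028,-0.028,-0.028,-0.028,-0.028,-0.028]

```text
time: 23.42
tool_pos: [0.5371, 0.0871, 0.2203]
tcp_rot: [3.139, 0.124, -0.001]
wrist_force: [-0.0, -0.5, 0.6]
width: 0.375
grip_force: 0.0
```

>>> drive_tool:
  claw: [0,0,0,0,0]
  slide:
    - [0,0,0]
    - [0,0,0]
    - [0,0,0]
    - [0,0,0]
    - [0,0,0]
  yaw: [0,0,0,0,0]
  newtons: 50

```text
time: 23.83
tool_pos: [0.538, 0.0881, 0.2223]
tcp_rot: [-3.138, -0.126, -0.005]
wrist_force: [-0.8, 1.6, 6.0]
width: 0.126
grip_force: 51.5
```

>>> drive_tool:
  claw: [0,0,0,0,0,0,0,0]
  slide:
    - [-0.001,0.015,0]
    - [-0.003,0.04,0]
    - [-0.006,0.075,0]
    - [-0.009,0.11,0]
    - [-0.012,0.145,0]
    - [-0.015,0.18,0]
    - [-0.017,0.21,0]
    - [-0.019,0.23,0]
  yaw: [0,0,0,0,0,0,0,0]

```text
time: 24.5
tool_pos: [0.5286, 0.2037, 0.2223]
tcp_rot: [3.139, 0.128, 0.006]
wrist_force: [-0.3, -2.5, 5.4]
width: 0.125
grip_force: 51.4
```

>>> drive_tool:
  claw: [0,0,0,0]
  slide:
    - [0,0.006,0]
    - [-0.001,0.012,0]
    - [-0.001,0.012,0]
    - [-0.001,0.012,0]
  yaw: [0,0,0,0]

```text
time: 24.83
tool_pos: [0.5283, 0.2082, 0.2223]
tcp_rot: [3.137, 0.128, 0.006]
wrist_force: [0.4, -4.3, 7.4]
width: 0.128
grip_force: 51.6
```

>>> drive_tool:
  claw: [0,0,0,32,32,32,32,32]
  slide:
    - [0,0.004,0]
    - [0,0.006,0]
    - [0,0.006,0]
    - [0,0.002,0]
    - [0,0.002,0]
    - [0,0.002,0]
    - [0,0.002,0.03]
    - [0,0,0.08]
  yaw: [0,0,0,0,0,0,0,0]

```text
time: 25.5
tool_pos: [0.5251, 0.2084, 0.2572]
tcp_rot: [3.137, 0.126, -0.011]
wrist_force: [-0.1, -0.8, 0.5]
width: 0.377
grip_force: 0.0
```

>>> drive_tool:
  claw: [32,32,32,32,32,32,32,32]
  slide:
    - [0,0,0.08]
    - [0,0,0.16]
    - [0,0,0.24]
    - [0,0,0.3]
    - [0,-0.06,0.3]
    - [0,-0.12,0.3]
    - [0,-0.12,0.3]
    - [0,-0.12,0.3]
  yaw: [0,0,0,0,0,0,0,0]

```text
time: 26.17
tool_pos: [0.5268, 0.148, 0.4103]
tcp_rot: [-3.139, -0.123, -0.0]
wrist_force: [0.5, -0.2, 0.5]
width: 0.376
grip_force: 0.0
```

Run:
```python
from h import *
s=bot.read_state(); print(s['tool_pos'],s['wrist_force'],s['time'])
p=cloud(cap('wrist','w14')).reshape(-1,3); y=p[:,1]-.08*(p[:,0]-.527)
q=(p[:,2]>.063)&(p[:,2]<.073)&(abs(p[:,0]-.527)<.03)&(y<.235)&(y>.15); print(q.sum(),np.percentile(y[q],[2,50,98]))
p=cloud(cap('scene','s14')).reshape(-1,3)
q=p[(p[:,2]>.105)&(p[:,2]<.13)&(abs(p[:,0]-.455)<.05)&(abs(p[:,1]+.335)<.04)]; print(len(q),np.median(q,0))
```

```text
[0.52680293 0.14797574 0.41028064] [ 0.47113973 -0.17696198  0.45517576] 26.1667
510 [0.20116726 0.20647914 0.21284536]
90 [ 0.45710173 -0.33764319  0.11970404]
```

```bash
python3 -c "
from workcell import bot
print(bot.finish_job())"
```

```text
the job is handed in; nothing more can be done
None
```

I handed the job in at about 26 s without a returned verdict: my last measurements show the spice bottle upright in the crate, the colander upright on the wood about 0.48 m in front of the shelf's centre, and the bin home within about 2 mm. I saw no sign of the other bottle, lid or servers being disturbed.

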